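Load the plate shaker

ROBOT

A 6-joint arm with a two-finger parallel gripper is mounted at the origin on a cart in front of the work surface, level with it; the furniture and walls round the work are solid. World frame = base frame: x ahead of the robot, y to its left, z up, the work surface at z = 0. Lengths are in m, angles in rad, forces in N, time in s.
With the tool pointing down it reaches from about 0.35 to 0.775 m from the base axis. Payload 5.5 kg.
Tool frame: the origin (TCP) lies on the centre line of the jaws, within the pads' length; the fingertips stand 11 mm ahead of it and the grasp point (between the pads) lies 8 mm behind it (env.tip_extent is the distance from the TCP to the fingertips, in m); z points along the fingers, y is the line along which they close (so a half turn about z gives the same grasp; the last joint's range is limited). The gripper opens to 85 mm and grips with 20 to 120 N. Pads are 22 mm wide; open, the fingers measure 114 mm over their backs; the gripper's body (76 mm by 85 mm) begins 54 mm behind the grasp point. The pads swing forward as they close: fully open they stand 13 mm farther back than shut.
Start: joints at [1.171, 0.313, 0.046, 1.304, 0, 1.431], TCP at [0.148, 0.556, 0.242] pointing down, gripper open.
Joint ranges: [-2.76, 2.76], [-0.86, 1.69], [-1.03, 1.26], [-2.2, 2.34], [-1.47, 1.5], [-3.14, 3.14]. Speed limits (rad/s): [2.57, 2.57, 3.14, 3.14, 3.14, 3.14].

INTERFACE

Orientations are given as a unit quaternion [w, x, y, z].
In Python, from workcell import env gives the robot as it stands.
- The arm moves only by the shell command python3 -m jog 'ROWS' [FORCE]. ROWS is JSON, a list of rows, each a list of 5 numbers: the gripper's target within -1 to 1 (shut at 1, half-way at 0, fully open at -1), then the shift along the tool's x, y, z in m, then the turn about the tool's z in degrees. In form: [[fingers, tx, ty, tz, turn], ...]. A call has 1 to 5 rows; each row shifts and turns the commanded pose from where the row before left it, along the tool's axes as they then stand; what a row does not reach is not made up. A row lasts 1/12 s, in which the tool goes at most 41.7 mm and 7.16 degrees, less where a joint would pass 70% of its speed; a pose out of reach is approached as far as the arm can. A call is refused whole if a number of a shift passes 0.0417 or a number of a turn 7.16, either way. A call with a gripper value outside its range is refused whole. The fingers move at their own pace and stop on an object; FORCE is the grip in N (left out, the last holds). Time passes only in rows, so rows that do not move let the fingers close. It gives the time, the measured TCP pose, the force, the opening and the grip force at its end, in the units of the state.
- env.get_state(): the state, without advancing time (a new reading comes with each control period).
- env.read_camera(name): name is "side" or "top"; returns a dict with "img" (384x512x3 uint8, red, green, blue), "fov_y" (degrees; the focal length in pixels is half the picture's height over the tangent of half this angle, whatever the lens; pixels are square), "cx", "cy" (the principal point, pixels), "T" (4x4, takes a point from camera to world coordinates). Camera axes: x right, y up, looking along -z (the intrinsics and any distortion apply to the point x, -y, -z); pixel columns grow to the right and rows downward; lengths in m; the calibration is good to about 2 mm. A picture is of the moment at which its call begins. There is no depth.
- env.hand_in(): hands the job in; it is judged then, once.
The state is a dict: "clock": time; "joint_pos": joint angles; "qvel": joint speeds; "tau": joint torques, N m; "tcp_pos": TCP position; "orientation": TCP orientation; "wrist_force": force on the tool from outside, world axes, zero at the start; "ft_torque": the same for the moment, N m; "finger_gap": finger opening in m; "grip_force": force on a finger pad.
Only numpy, scipy, OpenCV 4.12 (cv2) and the standard library are available. Lean on these libraries where they do the work, as an engineer would, in place of code of your own. Each camera call takes 0.05 s, during which the arm holds its last target. There are 200 camera calls.

TASK

Load the plate shaker: first turn its dial to the white mark to stop it, then stack all the sample boxes that are on the bench on its tray in one tower, in any order, every box's feet fully home in the pockets of the tray or of the lid below. Finally turn the dial to the green mark, and leave the dropper bottle and the vial standing where they are.

Things in the scene. Friction and masses are not known exactly. Their poses are not given: they have to be found in the camera images.
- box_blue_mid (a point): Centre (half-way up) of the white stacking box with blue lid, 56 (its x) x 84 (its y) x 43 mm high overall, 120 g, plain upright sides to grip across the 56 mm. Four round corner feet of 10 mm, 6 mm high with bevelled edges, at x = +-16.5, y = +-30.5 mm; its lid has four matching square pockets, 13 mm wide and 5 mm deep, so a box registered on another stands 38 mm above it. z up. May be absent.
- box_green_mid (a point): Centre (half-way up) of the white stacking box with green lid, 56 (its x) x 84 (its y) x 43 mm high overall, 120 g, plain upright sides to grip across the 56 mm. Four round corner feet of 10 mm, 6 mm high with bevelled edges, at x = +-16.5, y = +-30.5 mm; its lid has four matching square pockets, 13 mm wide and 5 mm deep, so a box registered on another stands 38 mm above it. z up. May be absent.
- box_orange_mid (a point): Centre (half-way up) of the white stacking box with orange lid, 56 (its x) x 84 (its y) x 43 mm high overall, 120 g, plain upright sides to grip across the 56 mm. Four round corner feet of 10 mm, 6 mm high with bevelled edges, at x = +-16.5, y = +-30.5 mm; its lid has four matching square pockets, 13 mm wide and 5 mm deep, so a box registered on another stands 38 mm above it. z up. May be absent.
- box_black_mid (a point): Centre (half-way up) of the white stacking box with black lid, 56 (its x) x 84 (its y) x 43 mm high overall, 120 g, plain upright sides to grip across the 56 mm. Four round corner feet of 10 mm, 6 mm high with bevelled edges, at x = +-16.5, y = +-30.5 mm; its lid has four matching square pockets, 13 mm wide and 5 mm deep, so a box registered on another stands 38 mm above it. z up. May be absent.
- tray (a point): Middle of the tray of the plate shaker, level with the floors of its four square pockets (13 mm wide, 5 mm deep, at x = +-16.5, y = +-30.5 mm; the tray's top is 5 mm above this point, about 45 mm above the bench). The shaker is fixed; its axes: x from the console with the dial towards the tray, y left, z up. A box registered in the tray has its centre 21.5 mm above this point and its long side along y (either way round); each further box 38 mm higher.
- dial_grip (a point): Point on the dial's axis at the height to grip: black selector with a finger bar 44 mm long (its x) and 13 mm thick (its y), turning about the vertical with it; the bar reaches from 19 mm below this point to 12 mm above, and a disc of 24 mm radius lies under it. The dial stands 145 mm in front of the tray's middle on the shaker's console; the white line on the bar's +x half is the pointer.
- dial (a joint): Angle of the dial, rad, growing clockwise seen from above; it clicks into detents 40 degrees (0.698) apart, marked by coloured dots: white (stop) at -0.698, yellow (slow, as found) at 0, green (run) at +0.698, red (fast) at +1.396; end stops at -0.87 and 1.57. Turning takes about 0.05 N m; it settles in the nearest detent when let go.
- fine_balance: Tall glass balance, fixed, 358 (x) x 240 x 322 mm high (its front 0.07 m only 60 mm high), origin under its middle. It stands between the boxes and the shaker: carry the boxes round in front of it, over the hot plate.
- hot_plate: Grey stirring hot plate, fixed, 223 (x) x 156 x 86 mm high, with a small beaker on it (0.15 m high together); origin under its middle.
- dropper: Dropper bottle, 33 x 34 x 102 mm, brown glass with black bulb, a bystander behind the shaker; origin at its underside.
- vial_a: Corked glass vial, 21 mm across, 60 mm high, a bystander behind the shaker; origin at its underside.
- box_blue: The box with the blue lid; origin at the centre of its feet's undersides, 21.5 mm below box_blue_mid, same axes.
- box_green: The box with the green lid; origin at the centre of its feet's undersides, 21.5 mm below box_green_mid, same axes.
- box_orange: The box with the orange lid; origin at the centre of its feet's undersides, 21.5 mm below box_orange_mid, same axes.
- box_black: The box with the black lid; origin at the centre of its feet's undersides, 21.5 mm below box_black_mid, same axes.

How it is judged:
On the way, in this order (a step that is already met when the one before it is completed fails the run):
1. the dial is set to the white mark (stop) (value of joint dial between -0.818 and -0.578 rad), for 0.2 s.
2. all the boxes stand in one tower on the tray with their feet home in the pockets ((z of box_blue_mid in the frame of tray between 0.0195 and 0.0235 m or z of box_blue_mid in the frame of tray between 0.0575 and 0.0615 m or z of box_blue_mid in the frame of tray between 0.0955 and 0.0995 m or z of box_blue_mid in the frame of tray between 0.1335 and 0.1375 m) and horizontal distance between each of box_blue_mid, box_green_mid, box_orange_mid, box_black_mid and tray below 0.01 m and angle between each of box_blue_mid, box_green_mid, box_orange_mid, box_black_mid's own z axis and vertical below 0.05 rad and (z of box_green_mid in the frame of tray between 0.0195 and 0.0235 m or z of box_green_mid in the frame of tray between 0.0575 and 0.0615 m or z of box_green_mid in the frame of tray between 0.0955 and 0.0995 m or z of box_green_mid in the frame of tray between 0.1335 and 0.1375 m) and (z of box_orange_mid in the frame of tray between 0.0195 and 0.0235 m or z of box_orange_mid in the frame of tray between 0.0575 and 0.0615 m or z of box_orange_mid in the frame of tray between 0.0955 and 0.0995 m or z of box_orange_mid in the frame of tray between 0.1335 and 0.1375 m) and (z of box_black_mid in the frame of tray between 0.0195 and 0.0235 m or z of box_black_mid in the frame of tray between 0.0575 and 0.0615 m or z of box_black_mid in the frame of tray between 0.0955 and 0.0995 m or z of box_black_mid in the frame of tray between 0.1335 and 0.1375 m)), for 0.3 s.
3. the dial is set to the green mark (run) (value of joint dial between 0.578 and 0.818 rad), for 0.2 s.
At the end, for the whole second after the job is handed in: Every box present is at rest in one tower on the tray, level within 0.05 rad, within 10 mm of the tray's middle sideways, its centre 21.5 + 38k mm (+-2 mm) above tray (feet home in the pockets); the dial is within 0.12 rad of the green mark (+0.698) (all of step 2 and all of step 3 and linear speed of each of box_blue, box_green, box_orange, box_black below 0.02 m/s); the robot touches nothing.
It fails at once if the dropper bottle is tipped or moved more than 3 cm (distance of dropper from where it was at the start of the episode above 0.03 m or angle between dropper's own z axis and vertical above 0.4 rad).
It fails at once if the vial is tipped or moved more than 3 cm (distance of vial_a from where it was at the start of the episode above 0.03 m or angle between vial_a's own z axis and vertical above 0.4 rad).
Of box_blue, box_green, box_orange, box_black only 3 to 4 are there at a start; the rules pass over those that are not, and their reading is None.
At some moment in a run one of box_blue, box_green, box_orange, box_black may be knocked a few centimetres aside while the robot is not near it.
It also fails if it takes over 208 s, if anything falls off the work surface, if the arm or the gripper's body presses on something with over 40 N, if the wrist force passes 120 N, or if a joint passes its speed limit or range.

## Working session

There is one attempt and no reset: what is moved stays moved. The work goes in short steps, Python scripts to look and compute and a shell command to move; the robot and the scene stay as the last step left them, time stands still between calls to the robot, and variables do not carry over. Pictures are saved under pics/ and viewed, at most 14 in all, crops included, and the job is handed in when it is done.

```bash
mkdir -p pics; ls; cat > h.py <<'E'
import numpy as np, cv2
from workcell import env
def cam(n,save=None):
    c=env.read_camera(n)
    if save: cv2.imwrite('pics/'+save,cv2.cvtColor(c['img'],cv2.COLOR_RGB2BGR))
    return c
def ray(c,u,v):
    f=c['img'].shape[0]/2/np.tan(np.radians(c['fov_y'])/2)
    d=np.array([(u-c['cx'])/f,-(v-c['cy'])/f,-1.])
    T=np.array(c['T']); return T[:3,3],T[:3,:3]@d
def onz(c,u,v,z):
    o,d=ray(c,u,v); return o+d*(z-o[2])/d[2]
def proj(c,p):
    T=np.array(c['T']); q=T[:3,:3].T@(np.array(p)-T[:3,3]); f=c['img'].shape[0]/2/np.tan(np.radians(c['fov_y'])/2)
    return c['cx']+f*q[0]/-q[2], c['cy']-f*q[1]/-q[2]
E
python3 - <<'E'
from h import *
for n in('top','side'):
    c=cam(n,n+'0.png'); print(n,{k:(np.round(v,4).tolist() if k=='T' else v) for k,v in c.items() if k!='img'})
print(env.get_state())
E
```

```text
pics
top {'fov_y': 47.62319165513433, 'cx': 251.5209537128456, 'cy': 191.45328332209854, 'T': [[0.0922, 0.9719, -0.2166, 0.3137], [-0.9957, 0.0899, -0.0204, 0.0196], [-0.0003, 0.2175, 0.9761, 1.3715], [0.0, 0.0, 0.0, 1.0]]}
side {'fov_y': 46.93437529310501, 'cx': 255.4722268211227, 'cy': 191.23403680439247, 'T': [[0.9405, 0.1843, -0.2854, 0.2606], [-0.3396, 0.5375, -0.7718, -0.8506], [0.0112, 0.8228, 0.5682, 0.6987], [0.0, 0.0, 0.0, 1.0]]}
{'clock': 0.1, 'joint_pos': array([ 1.17142706e+00,  3.13919522e-01,  4.50849523e-02,  1.30359717e+00,
       -9.92749316e-06,  1.43119895e+00]), 'qvel': array([-0.00030968, -0.00223635,  0.00197141, -0.00038738,  0.00055572,
        0.00160907]), 'tau': array([ 3.21355728e-03, -4.81724417e+01,  2.99244636e+01,  1.27421474e-02,
       -4.55176155e-05,  8.01200599e-06]), 'tcp_pos': array([0.14753239, 0.55529563, 0.24149819]), 'orientation': array([-2.12915776e-04,  1.29521001e-01,  9.91576342e-01, -7.89514211e-04]), 'wrist_force': array([-1.31545984,  0.57965081,  0.14919018]), 'ft_torque': array([-0.00524338, -0.02297693, -0.00916735]), 'grip_force': 0.0, 'finger_gap': 0.08565141239408416}
```

View pics/top0.png

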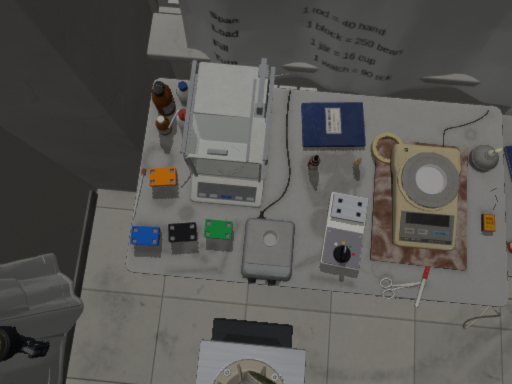

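View pics/side0.png

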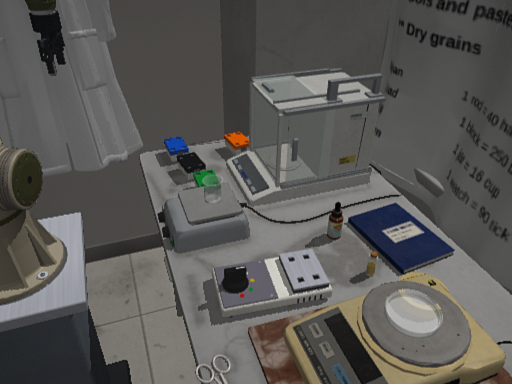

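The top view shows four boxes: orange (163,177), blue (145,236), black (182,232) and green (219,229). The shaker tray is at (348,208) and the dial at (342,253). The hot plate is at (268,248), the dropper at (314,161) and the vial at (357,162).

```bash
cat > m.py <<'E'
from h import *
def boxes(c):
    hsv=cv2.cvtColor(c['img'],cv2.COLOR_RGB2HSV); out={}
    R={'blue':((105,150,90),(125,255,255)),'green':((55,120,60),(85,255,255)),'orange':((8,170,150),(20,255,255)),'black':((0,0,0),(179,255,48))}
    for k,(a,b) in R.items():
        m=cv2.inRange(hsv,a,b); m[:, :125]=0; m[:,245:]=0; m[:165]=0; m[262:]=0
        m=cv2.morphologyEx(m,cv2.MORPH_CLOSE,np.ones((5,5)))
        n,l,s,ce=cv2.connectedComponentsWithStats(m)
        i=1+np.argmax(s[1:,4]) if n>1 else None
        if i is None: continue
        ct,_=cv2.findContours((l==i).astype(np.uint8),0,1)
        P=np.array([onz(c,u,v,.043)[:2]*1000 for u,v in ct[0][:,0]],np.float32)
        r=cv2.minAreaRect(P); out[k]=(s[i],r)
        print(k,s[i],np.round(r[0],1),np.round(r[1],1),round(r[2],1), 'cent',np.round(onz(c,*ce[i],.043)[:2]*1000,1))
    return out
E
python3 - <<'E'
from m import *
c=cam('top'); boxes(c)
im=cv2.cvtColor(c['img'],cv2.COLOR_RGB2BGR)
a=cv2.resize(im[180:280,310:380],None,fx=5.5,fy=5.5,interpolation=cv2.INTER_CUBIC)
s=cam('side'); js=cv2.cvtColor(s['img'],cv2.COLOR_RGB2BGR)
b=cv2.resize(js[235:325,200:345],None,fx=2.8,fy=2.8,interpolation=cv2.INTER_CUBIC)
o=np.zeros((600,800,3),np.uint8); o[:a.shape[0],:a.shape[1]]=a; o[:b.shape[0],390:390+b.shape[1]]=b
o[300:300+291,390:390+330]=cv2.resize(im[165:262,125:235],None,fx=3,fy=3,interpolation=cv2.INTER_CUBIC)
cv2.imwrite('pics/z1.png',o)
E
```

```text
blue [131 226  28  19 497] [442.4 361.3] [55.2 83.2] 5.3 cent [442.  361.3]
green [204 219  28  21 486] [481.4 139.3] [83.1 55.4] 89.6 cent [481.  139.5]
orange [149 168  26  17 425] [632.4 334.8] [53.1 79.1] 7.5 cent [632.3 334.8]
black [169 223  28  20 505] [461.9 246.6] [56.7 83.4] 9.4 cent [461.5 247. ]
```

View pics/z1.png

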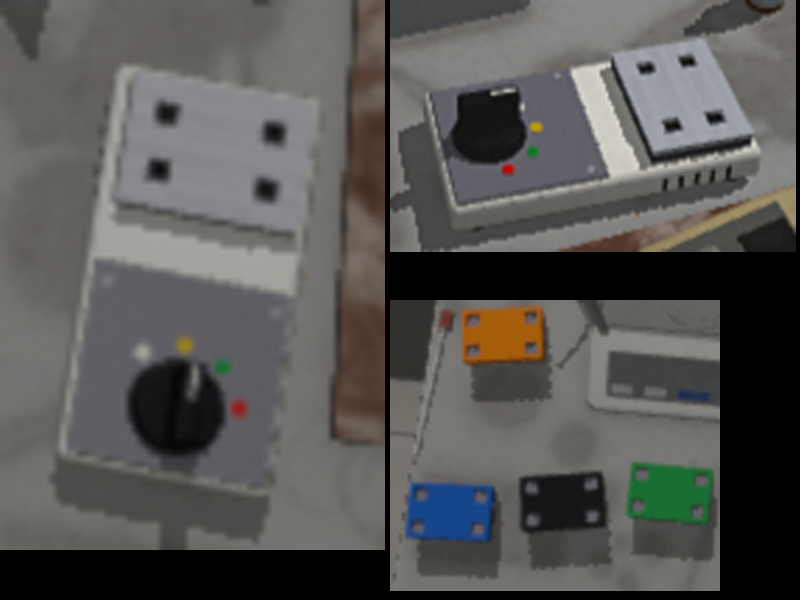

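The crop shows the tray pockets at (167,113), (274,132), (159,169) and (266,190). The dots are white (143,352), yellow (185,345), green (222,367) and red (239,409), and the dial disc is at about (176,408).

```bash
python3 - <<'E'
from h import *
c=cam('top'); s=cam('side')
t=lambda x,y:((x+.5)/5.5-.5+310,(y+.5)/5.5-.5+180)
sd=lambda x,y:((x-390+.5)/2.8-.5+200,(y+.5)/2.8-.5+235)
def tri(a,b):
    o1,d1=ray(c,*a); o2,d2=ray(s,*b); k=np.linalg.lstsq(np.c_[d1,-d2],o2-o1,rcond=None)[0]
    p,q=o1+k[0]*d1,o2+k[1]*d2; return (p+q)/2,np.linalg.norm(p-q)
# side pockets in image order: far-left(646,68) far-right? match
P=[onz(c,*t(*p),.045)[:2] for p in [(167,113),(274,132),(159,169),(266,190)]]
P=np.array(P);m=P.mean(0);print('pk',np.round(P*1000,1).tolist(),'tray',m)
ax=(P[0]+P[1]-P[2]-P[3]);ay=(P[0]+P[2]-P[1]-P[3])
a1=np.arctan2(ax[1],ax[0]);a2=np.arctan2(-ay[0],ay[1]);print('yaw',np.degrees([a1,a2]),np.linalg.norm(ax)/2,np.linalg.norm(ay)/2)
Q=[onz(s,*sd(*p),.045)[:2] for p in [(646,68),(687,61),(672,124),(715,117)]];print('side',np.round(np.array(Q)*1000,1).tolist(),np.mean(Q,0))
for n,a,b in [('yel',(185,345),(536,127)),('grn',(222,367),(532,152)),('red',(239,409),(508,170))]:print(n,tri(t(*a),sd(*b)))
yaw=(a1+2*a2)/3; e=np.array([np.cos(yaw),np.sin(yaw)]); d=m-.145*e; print('dial',d,np.degrees(yaw))
print('disc',[onz(c,*t(176,408),z)[:2] for z in(.04,.06)], 'pointer',[onz(c,*t(195,362),z) for z in(.07,.085)])
print('side bar top rear-left/right', sd(458,93),sd(520,90)); 
for z in(.06,.07,.08,.09):print(z,proj(s,[*d,z]),[onz(s,*sd(520,92),z)[:2].round(4)])
E
```

```text
pk [[605.8, -229.1], [600.5, -289.8], [573.3, -226.2], [566.9, -286.6]] tray [ 0.58660459 -0.25793897]
yaw [-5.29357367 -5.56538029] 0.0332053266851059 0.0608118925098417
side [[574.6, -226.3], [607.5, -229.5], [568.9, -286.1], [601.4, -290.0]] [ 0.5881128  -0.25798458]
yel (array([ 0.47766146, -0.24748444,  0.03515218]), np.float64(0.0013555328434243106))
grn (array([ 0.46728779, -0.2687147 ,  0.034253  ]), np.float64(0.0010519565163149855))
red (array([ 0.44532012, -0.27915394,  0.03436101]), np.float64(0.0018562101179405211))
dial [ 0.44226604 -0.24410488] -5.474778080118024
disc [array([ 0.44119008, -0.24304078]), array([ 0.43927514, -0.23909622])] pointer [array([ 0.4640283 , -0.24620841,  0.07      ]), array([ 0.46229578, -0.24314529,  0.085     ])]
side bar top rear-left/right (223.96428571428572, 267.89285714285717) (246.10714285714286, 266.82142857142856)
0.06 (np.float64(234.2879752586945), np.float64(274.39978755817367)) [array([ 0.4708, -0.2336])]
0.07 (np.float64(234.20710716403505), np.float64(270.78971867389583)) [array([ 0.4675, -0.2433])]
0.08 (np.float64(234.12518463229048), np.float64(267.13257819076966)) [array([ 0.4642, -0.2529])]
0.09 (np.float64(234.0421869049574), np.float64(263.42743941913454)) [array([ 0.4609, -0.2626])]
```

```bash
cat > g.py <<'E'
import sys
from h import *
from scipy.spatial.transform import Rotation as R
def th():
    q=env.get_state()['orientation']; y=R.from_quat(q,scalar_first=True).apply([0,1,0]); return np.degrees(np.arctan2(y[1],y[0]))
def go(x,y,z,theta=None):
    s=env.get_state(); t=th(); t2=t if theta is None else theta
    w=np.array([x,y,z])-s['tcp_pos']; a=np.radians(t2)
    print('clk %.1f th %.2f tcp %s | turn %.2f THEN tx %.4f ty %.4f tz %.4f'%(s['clock'],t,s['tcp_pos'].round(4),-((t2-t+180)%360-180),w[0]*-np.sin(a)+w[1]*np.cos(a),w[0]*np.cos(a)+w[1]*np.sin(a),-w[2]))
if __name__=='__main__': go(*map(float,sys.argv[1:]))
E
python3 -m jog '[[-1,0,0,0,-4.7],[-1,0,0,0,-4.7],[-1,-0.031,-0.0277,0,0],[-1,-0.031,-0.0277,0,0],[-1,-0.031,-0.0277,0,0]]'
python3 -m jog '[[-1,-0.031,-0.0277,0,0],[-1,-0.031,-0.0277,0,0],[-1,-0.031,-0.0277,0,0],[-1,-0.031,-0.0277,0,0],[-1,-0.031,-0.0277,0,0]]'
python3 -m jog '[[-1,-0.031,-0.0277,0,0],[-1,-0.031,-0.0277,0,0],[-1,0,0,0,0]]'
python3 g.py .443 -.244 .15 84.55
```

```text
clock: 0.72
tcp_pos: [0.2325, 0.4633, 0.242]
orientation: [0.0, 0.047, 0.999, -0.0]
wrist_force: [2.1, -0.1, 0.3]
finger_gap: 0.0851
grip_force: 0.0
clock: 1.13
tcp_pos: [0.3744, 0.3098, 0.2425]
orientation: [0.0, 0.048, 0.999, 0.0]
wrist_force: [0.0, 0.0, -0.7]
finger_gap: 0.0853
grip_force: 0.0
clock: 1.38
tcp_pos: [0.4346, 0.2456, 0.2422]
orientation: [0.001, 0.052, 0.999, -0.001]
wrist_force: [1.1, 0.8, -0.1]
finger_gap: 0.0856
grip_force: 0.0
clk 1.4 th 84.06 tcp [0.4346 0.2456 0.2422] | turn -0.49 THEN tx -0.0548 ty -0.4866 tz 0.0922
```

```bash

python3 -m jog '[[-1,-0.004,-0.0405,0,0],[-1,-0.0045,-0.0405,0,0],[-1,-0.0045,-0.0405,0,0],[-1,-0.0045,-0.0405,0,0],[-1,-0.0045,-0.0405,0,0]]' >/dev/null
python3 -m jog '[[-1,-0.0045,-0.0405,0,0],[-1,-0.0045,-0.0405,0,0],[-1,-0.0045,-0.0405,0,0],[-1,-0.0045,-0.0405,0,0],[-1,-0.0045,-0.0405,0,0]]' >/dev/null
python3 -m jog '[[-1,-0.0045,-0.0405,0,0],[-1,-0.0045,-0.0405,0,0],[-1,0,0,0.04,-0.4],[-1,0,0,0.04,0],[-1,0,0,0,0]]'
python3 g.py .443 -.244 .06 84.55
```

```text
clock: 2.63
tcp_pos: [0.4318, -0.2358, 0.1549]
orientation: [-0.006, 0.045, 0.999, 0.004]
wrist_force: [-1.0, 1.7, -2.0]
finger_gap: 0.0855
grip_force: 0.0
clk 2.6 th 84.79 tcp [ 0.4318 -0.2358  0.1549] | turn 0.24 THEN tx -0.0119 ty -0.0071 tz 0.0949
```

```bash

python3 -m jog '[[-1,0,0,0,0],[-1,0,0,0,0]]' >/dev/null; python3 g.py .443 -.244 .06 84.55; python3 - <<'E'
from h import *
a=cam('top')['img'];b=cam('side')['img']
o=np.hstack([cv2.resize(a[170:300,290:400],(440,520)),cv2.resize(b[180:330,180:285],(360,520))])
cv2.imwrite('pics/z2.png',o[:,:,::-1])
E
```

```text
clk 2.8 th 84.94 tcp [ 0.4374 -0.2386  0.1639] | turn 0.39 THEN tx -0.0061 ty -0.0048 tz 0.1039
```

View pics/z2.png

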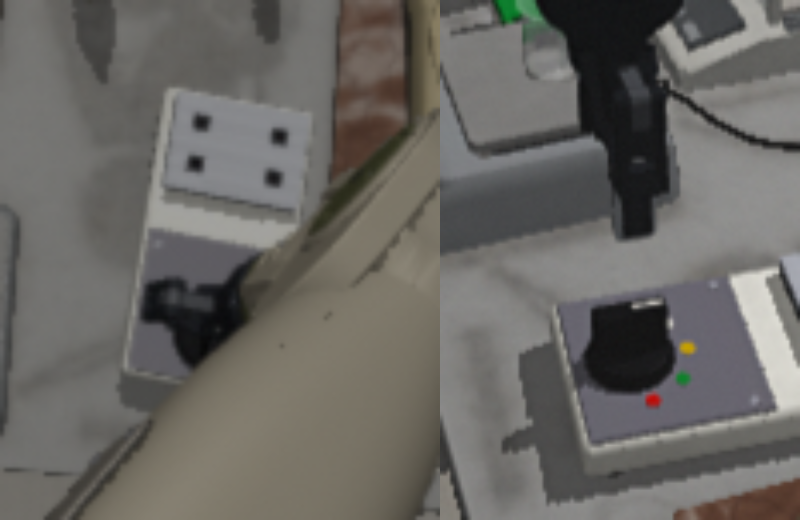

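The gripper hangs open over the dial, with its fingers either side of the bar, and the pocket tray is clear. I'll descend, grip gently and turn.

```bash

python3 -m jog '[[-1,-0.006,-0.005,0.025,0.4],[-1,0,0,0.03,0],[-1,0,0,0.025,0],[-1,0,0,0,0],[-1,0,0,0,0]]'; python3 g.py .443 -.244 .061 84.55
```

```text
clock: 3.32
tcp_pos: [0.4426, -0.2438, 0.0833]
orientation: [0.0, 0.047, 0.999, 0.0]
wrist_force: [0.1, -0.3, 0.6]
finger_gap: 0.0854
grip_force: 0.0
clk 3.3 th 84.56 tcp [ 0.4426 -0.2438  0.0833] | turn 0.01 THEN tx -0.0004 ty -0.0002 tz 0.0223
```

```bash

python3 -m jog '[[-1,0,0,0.015,0],[-1,0,0,0.008,0],[0.8,0,0,0,0],[0.8,0,0,0,0],[0.8,0,0,0,0]]' 20; python3 -m jog '[[1,0,0,0,0],[1,0,0,0,0],[1,0,0,0,0],[1,0,0,0,0],[1,0,0,0,0]]' ; python3 g.py .443 -.244 .061 84.55
```

```text
clock: 3.73
tcp_pos: [0.4429, -0.2445, 0.0606]
orientation: [0.001, 0.048, 0.999, -0.001]
wrist_force: [0.5, 0.4, 0.3]
finger_gap: 0.0517
grip_force: 0.0
clock: 4.15
tcp_pos: [0.4424, -0.2444, 0.0598]
orientation: [0.0, 0.048, 0.999, -0.0]
wrist_force: [-1.1, 0.6, 4.1]
finger_gap: 0.0126
grip_force: 24.6
clk 4.2 th 84.50 tcp [ 0.4424 -0.2444  0.0598] | turn -0.05 THEN tx -0.0005 ty 0.0005 tz -0.0012
```

Gripped at 12.6 mm. I'll turn −40° to white, which is anticlockwise seen from above.

```bash

python3 -m jog '[[1,0,0,0,-7],[1,0,0,0,-7],[1,0,0,0,-7],[1,0,0,0,-7],[1,0,0,0,-7]]' 40|tail -3; python3 -m jog '[[1,0,0,0,-5],[1,0,0,0,0],[1,0,0,0,0],[1,0,0,0,0],[1,0,0,0,0]]' ;  python3 g.py .443 -.244 .061 124.55
python3 -m jog '[[-1,0,0,0,0],[-1,0,0,0,0],[-1,0,0,0,0],[-1,0,0,0,0],[-1,0,0,0,0]]';python3 -m jog '[[-1,0,0,-0.02,0],[-1,0,0,-0.03,0],[-1,0,0,-0.04,0],[-1,0,0,-0.04,0],[-1,0,0,-0.04,0]]'
python3 g.py .44 .1 .25 0
```

```text
wrist_force: [-1.0, -0.4, 5.0]
finger_gap: 0.0123
grip_force: 43.8
clock: 4.98
tcp_pos: [0.4424, -0.2445, 0.0599]
orientation: [0.0, -0.297, 0.955, -0.001]
wrist_force: [-1.6, -1.0, 5.3]
finger_gap: 0.0124
grip_force: 43.8
clk 5.0 th 124.51 tcp [ 0.4424 -0.2445  0.0599] | turn -0.04 THEN tx -0.0007 ty 0.0001 tz -0.0011
clock: 5.4
tcp_pos: [0.4421, -0.2439, 0.0591]
orientation: [-0.0, -0.297, 0.955, 0.0]
wrist_force: [-0.5, -0.5, 0.3]
finger_gap: 0.0721
grip_force: 0.0
clock: 5.82
tcp_pos: [0.4417, -0.2436, 0.2308]
orientation: [-0.0, -0.297, 0.955, 0.0]
wrist_force: [1.1, -1.8, -0.3]
finger_gap: 0.0854
grip_force: 0.0
clk 5.8 th 124.51 tcp [ 0.4417 -0.2436  0.2308] | turn 124.51 THEN tx 0.3436 ty -0.0017 tz -0.0192
```

```bash

python3 -m jog '[[-1,0,0,-0.02,7],[-1,0,0,0,7],[-1,0,0,0,7],[-1,0,0,0,7],[-1,0,0,0,7]]' >/dev/null
python3 -m jog '[[-1,0,0,0,7],[-1,0,0,0,7],[-1,0,0,0,7],[-1,0,0,0,7],[-1,0,0,0,7]]' >/dev/null
python3 -m jog '[[-1,0,0,0,7],[-1,0,0,0,7],[-1,0,0,0,7],[-1,0,0,0,7],[-1,0,0,0,7]]' >/dev/null
python3 -m jog '[[-1,0,0,0,7],[-1,0,0,0,7],[-1,0.01,0,0,6],[-1,0.04,0,0,0],[-1,0.04,0,0,0]]' >/dev/null
python3 -m jog '[[-1,0.04,0.005,0,0],[-1,0.04,0.005,0,0],[-1,0.04,0.005,0,0],[-1,0.04,0.005,0,0],[-1,0,0,0,0]]' >/dev/null
python3 - <<'E'
from m import *
from g import go
c=cam('top'); boxes(c); go(.4814,.1395,.10,-.4)
im=c['img']; p=im[180:280,310:380]
cv2.imwrite('pics/z3.png',cv2.resize(im[160:290,120:390],None,fx=2.9,fy=2.9,interpolation=cv2.INTER_CUBIC)[:,:,::-1])
E
```

```text
blue [131 226  28  19 497] [442.4 361.3] [55.2 83.2] 5.3 cent [442.  361.3]
green [204 219  23  20 378] [481.2 148.9] [64.3 55.4] 89.0 cent [481.2 148.7]
orange [149 168  26  17 425] [632.4 334.8] [53.1 79.1] 7.5 cent [632.3 334.8]
black [169 223  28  20 509] [462.  246.3] [56.7 83.9] 9.4 cent [461.6 246.6]
clk 8.0 th -0.09 tcp [0.4631 0.0093 0.2493] | turn 0.31 THEN tx 0.1303 ty 0.0174 tz 0.1493
```

View pics/z3.png

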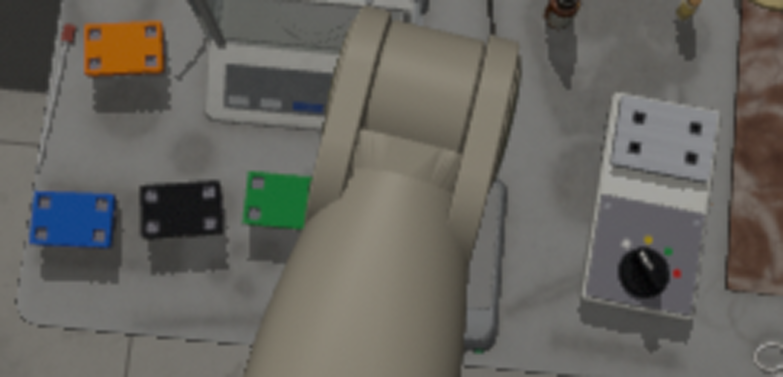

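The dial pointer is on white and all boxes are where they were. Next is green.

```bash

python3 -m jog '[[-1,0.033,0.0045,0,0.3],[-1,0.033,0.0045,0,0],[-1,0.033,0.0045,0,0],[-1,0.031,0.004,0,0],[-1,0,0,0.03,0]]' >/dev/null
python3 -m jog '[[-1,0,0,0.04,0],[-1,0,0,0.04,0],[-1,0,0,0.04,0],[-1,0,0,0,0],[-1,0,0,0,0]]' 
python3 g.py .4814 .1395 .02 -.4
```

```text
clock: 8.78
tcp_pos: [0.4804, 0.1344, 0.0979]
orientation: [-0.002, 0.712, 0.702, -0.002]
wrist_force: [-0.4, 0.1, 1.0]
finger_gap: 0.0854
grip_force: 0.0
clk 8.8 th -0.86 tcp [0.4804 0.1344 0.0979] | turn -0.46 THEN tx 0.0051 ty 0.0010 tz 0.0779
```

```bash

python3 -m jog '[[-1,0.003,0.001,0.03,-0.4],[-1,0,0,0.03,0],[-1,0,0,0.012,0],[-1,0,0,0,0],[-1,0,0,0,0]]' 
python3 g.py .4814 .1395 .02 -.4
```

```text
clock: 9.2
tcp_pos: [0.4853, 0.1383, 0.0294]
orientation: [0.001, 0.71, 0.704, 0.001]
wrist_force: [1.1, -0.7, 1.1]
finger_gap: 0.0858
grip_force: 0.0
clk 9.2 th -0.43 tcp [0.4853 0.1383 0.0294] | turn -0.03 THEN tx 0.0012 ty -0.0039 tz 0.0094
```

```bash

python3 -m jog '[[-1,0.001,-0.0035,0.008,0],[-1,0,0,0,0],[1,0,0,0,0],[1,0,0,0,0],[1,0,0,0,0]]' 30
python3 -m jog '[[1,0,0,0,0],[1,0,0,0,0],[1,0,0,0,0]]' 
python3 g.py .4814 .1395 .02 -.4
```

```text
clock: 9.62
tcp_pos: [0.4808, 0.1397, 0.0203]
orientation: [0.001, 0.709, 0.705, 0.001]
wrist_force: [-0.9, -0.2, 3.2]
finger_gap: 0.0556
grip_force: 31.0
clock: 9.87
tcp_pos: [0.4808, 0.1397, 0.0203]
orientation: [0.001, 0.709, 0.705, 0.001]
wrist_force: [-1.3, -0.7, 5.7]
finger_gap: 0.0555
grip_force: 31.3
clk 9.9 th -0.38 tcp [0.4808 0.1397 0.0203] | turn 0.02 THEN tx -0.0002 ty 0.0006 tz 0.0003
```

```bash

python3 -m jog '[[1,0,0,-0.02,0],[1,0,0,-0.04,0],[1,0,0,-0.04,0],[1,0,0,-0.04,0],[1,0,0,-0.04,0]]' 60|tail -2
python3 -m jog '[[1,0,0,-0.04,5],[1,0,0,0,0],[1,0,0,0,0]]' 
python3 g.py .5873 -.258 .25 -5.45
```

```text
finger_gap: 0.0553
grip_force: 65.4
clock: 10.53
tcp_pos: [0.4815, 0.1398, 0.2419]
orientation: [0.002, 0.739, 0.673, 0.002]
wrist_force: [0.0, -0.2, -1.3]
finger_gap: 0.0553
grip_force: 65.8
clk 10.5 th -5.37 tcp [0.4815 0.1398 0.2419] | turn 0.08 THEN tx -0.3859 ty 0.1431 tz -0.0081
```

```bash

python3 -m jog '[[1,-0.0385,0.014,0,0],[1,-0.0385,0.014,0,0],[1,-0.0385,0.014,0,0],[1,-0.0385,0.014,0,0],[1,-0.0385,0.014,0,0]]'|tail -2
python3 -m jog '[[1,-0.0385,0.014,0,0],[1,-0.0385,0.014,0,0],[1,-0.0385,0.014,0,0],[1,-0.0385,0.014,0,0],[1,-0.0385,0.014,0,0]]'|tail -2
python3 -m jog '[[1,0,0,0.03,0],[1,0,0,0.04,0],[1,0,0,0.04,0],[1,0,0,0,0],[1,0,0,0,0]]' 
python3 g.py .5873 -.258 .075 -5.45
```

```text
finger_gap: 0.0553
grip_force: 65.7
finger_gap: 0.055
grip_force: 65.7
clock: 11.78
tcp_pos: [0.5799, -0.255, 0.125]
orientation: [-0.005, 0.739, 0.673, -0.001]
wrist_force: [-0.0, -0.4, -1.6]
finger_gap: 0.0552
grip_force: 65.4
clk 11.8 th -5.37 tcp [ 0.5799 -0.255   0.125 ] | turn 0.08 THEN tx -0.0022 ty 0.0076 tz 0.0500
```

```bash

python3 -m jog '[[1,-0.001,0.003,0.03,0],[1,0,0,0.015,0],[1,0,0,0,0],[1,0,0,0,0],[1,0,0,0,0]]'|tail -2
python3 g.py .5873 -.258 .065 -5.45
python3 - <<'E'
from h import *
a=cam('top')['img'];b=cam('side')['img']
o=np.hstack([cv2.resize(a[170:300,290:400],(440,520)),cv2.resize(b[230:320,200:345],(360,220)) if 0 else cv2.resize(b[200:320,240:340],(360,520),interpolation=cv2.INTER_CUBIC)])
cv2.imwrite('pics/z4.png',o[:,:,::-1])
E
```

```text
finger_gap: 0.0552
grip_force: 65.6
clk 12.2 th -5.35 tcp [ 0.5876 -0.2588  0.0871] | turn 0.10 THEN tx 0.0008 ty -0.0004 tz 0.0221
```

View pics/z4.png

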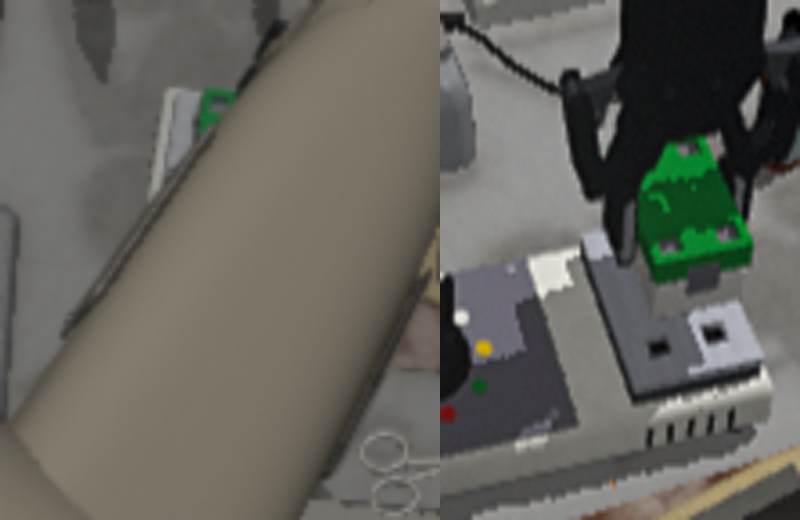

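The box hangs over the tray. In the side crop its near lid pockets are at about (669,246) and (729,232). I'll compare those with the tray pockets.

```bash
python3 - <<'E'
from h import *
from g import go
s=cam('side'); z=env.get_state()['tcp_pos'][2]+.0227
k=lambda x,y:(240+(x-440+.5)/3.6-.5,200+(y+.5)/(520/120)-.5)
P=np.array([onz(s,*k(*p),z)[:2] for p in[(669,246),(729,232)]]);print(P.round(4))
go(.5873,-.258,.065,-5.45)
m=P.mean(0);e=np.array([np.cos(np.radians(-5.45)),np.sin(np.radians(-5.45))]);n=np.array([-e[1],e[0]])
print('box centre est',m+n*.0305, 'dir', np.degrees(np.arctan2(*(P[1]-P[0])[::-1])))
E
```

```text
[[ 0.5689 -0.2888]
 [ 0.6036 -0.2912]]
clk 12.3 th -5.37 tcp [ 0.5873 -0.2588  0.0866] | turn 0.08 THEN tx 0.0008 ty -0.0000 tz 0.0216
box centre est [ 0.58913058 -0.25964078] dir -3.9030434754190613
```

```bash

python3 -m jog '[[1,0.0015,-0.0008,0.012,0],[1,0,0,0.006,0],[1,0,0,0.003,0],[1,0,0,0.002,0],[1,0,0,0,0]]'|grep -E "tcp|wrist"
python3 -m jog '[[1,0,0,0.002,0],[1,0,0,0,0],[1,0,0,0,0]]'|grep -E "tcp|wrist"
python3 g.py .5873 -.258 .0603 -5.45
```

```text
tcp_pos: [0.5855, -0.2568, 0.0612]
wrist_force: [0.5, -1.1, -2.1]
tcp_pos: [0.5857, -0.2569, 0.0605]
wrist_force: [-2.0, 0.9, 4.6]
clk 13.0 th -5.39 tcp [ 0.5857 -0.2569  0.0605] | turn 0.06 THEN tx -0.0009 ty 0.0017 tz 0.0002
```

```bash

python3 -m jog '[[1,0,0,0.0015,0],[1,0,0,0,0],[1,0,0,0,0]]'|grep -E "tcp|wrist"
python3 -m jog '[[0.2,0,0,0,0],[-1,0,0,0,0],[-1,0,0,0,0],[-1,0,0,0,0],[-1,0,0,0,0]]'|grep -E "tcp|wrist"
python3 -m jog '[[-1,0,0,-0.02,0],[-1,0,0,-0.04,0],[-1,0,0,-0.04,0],[-1,0,0,-0.04,0],[-1,0,0,-0.04,0]]'|grep -E "tcp|wrist"
python3 -m jog '[[-1,0.04,-0.01,0,0],[-1,0.04,-0.01,0,0],[-1,0.04,-0.01,0,0],[-1,0.04,-0.01,0,0],[-1,0.04,-0.01,0,0]]'|grep -E "tcp|wrist"
python3 -m jog '[[-1,0.04,-0.01,0,0],[-1,0,0,0,0]]'|grep -E "tcp|wrist"
python3 - <<'E'
from m import *
from g import go
c=cam('top'); boxes(c); go(.462,.247,.1,9.4)
s=cam('side')
for n,q in(('t',c),('s',s)):
    m=cv2.inRange(cv2.cvtColor(q['img'],cv2.COLOR_RGB2HSV),(55,120,60),(85,255,255))
    if n=='t': m[:,:300]=0
    else: m[:220]=0;m[:,:270]=0
    m=cv2.morphologyEx(m,3,np.ones((5,5)));nn,l,st,ce=cv2.connectedComponentsWithStats(m);i=1+np.argmax(st[1:,4])
    print(n,st[i],onz(q,*ce[i],.083))
o=np.hstack([cv2.resize(c['img'][170:300,290:400],(440,520)),cv2.resize(s['img'][200:320,240:340],(360,520),interpolation=cv2.INTER_CUBIC)])
cv2.imwrite('pics/z5.png',o[:,:,::-1])
E
```

```text
tcp_pos: [0.5857, -0.2569, 0.0604]
wrist_force: [-4.4, 2.3, 14.5]
tcp_pos: [0.5853, -0.2565, 0.0574]
wrist_force: [-0.9, 0.8, -0.6]
tcp_pos: [0.585, -0.2564, 0.2391]
wrist_force: [0.9, -1.0, 0.6]
tcp_pos: [0.5538, -0.0512, 0.2376]
wrist_force: [0.2, 0.2, -0.1]
tcp_pos: [0.5462, -0.0056, 0.2379]
wrist_force: [-0.2, -0.4, 0.4]
blue [131 226  28  19 497] [442.4 361.3] [55.2 83.2] 5.3 cent [442.  361.3]
orange [149 168  26  17 425] [632.4 334.8] [53.1 79.1] 7.5 cent [632.3 334.8]
black [169 223  28  20 506] [461.9 246.6] [56.8 83.5] 9.7 cent [461.4 247. ]
clk 14.7 th -5.04 tcp [ 0.5472 -0.0084  0.2379] | turn -14.44 THEN tx 0.2659 ty -0.0424 tz 0.1379
t [336 195  30  22 508] [ 0.58383127 -0.25516154  0.083     ]
s [285 239  39  36 903] [ 0.58498073 -0.26348473  0.083     ]
```

View pics/z5.png

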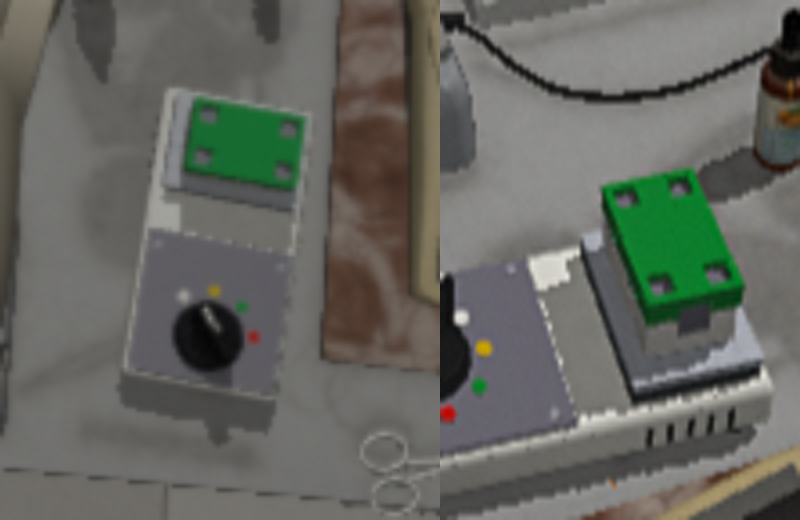

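Green is home: it met a hard stop at the expected height and sits level in both views. Next is black.

```bash

python3 -m jog '[[-1,0,0,0,-7],[-1,0,0,0,-7.1],[-1,0.038,-0.006,0,0],[-1,0.038,-0.006,0,0],[-1,0.038,-0.006,0,0]]'|tail -2
python3 -m jog '[[-1,0.038,-0.006,0,0],[-1,0.038,-0.006,0,0],[-1,0.038,-0.006,0,0],[-1,0.038,-0.006,0,0],[-1,0,0,0.03,0]]'|tail -2
python3 -m jog '[[-1,0,0,0.04,0],[-1,0,0,0.04,0],[-1,0,0,0.03,0],[-1,0,0,0,0],[-1,0,0,0,0]]'|tail -2
python3 g.py .462 .2468 .1 9.6
```

```text
finger_gap: 0.0853
grip_force: 0.0
finger_gap: 0.0854
grip_force: 0.0
finger_gap: 0.085
grip_force: 0.0
clk 16.0 th 8.61 tcp [0.4658 0.2431 0.0965] | turn -0.99 THEN tx 0.0043 ty -0.0031 tz -0.0035
```

```bash

python3 -m jog '[[-1,0.002,-0.003,0.03,-1],[-1,0,0,0.03,0],[-1,0,0,0,0],[-1,0,0,0,0],[-1,0,0,0,0]]'|tail -2
python3 g.py .462 .2468 .02 9.6
```

```text
finger_gap: 0.0857
grip_force: 0.0
clk 16.4 th 9.67 tcp [0.4653 0.2464 0.0404] | turn 0.07 THEN tx 0.0010 ty -0.0032 tz 0.0204
```

```bash

python3 -m jog '[[-1,0.001,-0.003,0.02,0],[-1,0,0,0,0],[-1,0,0,0,0]]'|tail -2; python3 g.py .462 .2468 .02 9.6
python3 -m jog '[[1,0,0,0,0],[1,0,0,0,0],[1,0,0,0,0],[1,0,0,0,0],[1,0,0,0,0]]' 60|tail -2
python3 g.py .462 .2468 .02 9.6
python3 -m jog '[[1,0,0,-0.02,0],[1,0,0,-0.04,0],[1,0,0,-0.04,0],[1,0,0,-0.04,0],[1,0,0,-0.04,0]]'|tail -2
python3 -m jog '[[1,0,0,-0.04,7.1],[1,0,0,0,7.1],[1,0,0,0,0.8],[1,0,0,0,0]]'|tail -2
python3 g.py .5857 -.2569 .25 -5.45
```

```text
finger_gap: 0.0855
grip_force: 0.0
clk 16.7 th 9.71 tcp [0.4606 0.2466 0.0193] | turn 0.11 THEN tx -0.0001 ty 0.0014 tz -0.0007
finger_gap: 0.0554
grip_force: 62.4
clk 17.1 th 9.71 tcp [0.4614 0.247  0.0195] | turn 0.11 THEN tx -0.0003 ty 0.0006 tz -0.0005
finger_gap: 0.0556
grip_force: 64.1
finger_gap: 0.0549
grip_force: 64.4
clk 17.9 th -5.14 tcp [0.4597 0.2464 0.2379] | turn 0.31 THEN tx -0.4891 ty 0.1732 tz -0.0121
```

```bash

python3 -m jog '[[1,-0.0376,0.0133,-0.002,0.3],[1,-0.0376,0.0133,-0.002,0],[1,-0.0376,0.0133,0,0],[1,-0.0376,0.0133,0,0],[1,-0.0376,0.0133,0,0]]'|tail -2
python3 -m jog '[[1,-0.0376,0.0133,0,0],[1,-0.0376,0.0133,0,0],[1,-0.0376,0.0133,0,0],[1,-0.0376,0.0133,0,0],[1,-0.0376,0.0133,0,0]]'|tail -2
python3 -m jog '[[1,-0.0376,0.0133,0,0],[1,-0.0376,0.0133,0,0],[1,-0.0376,0.0133,0,0],[1,0,0,0.04,0],[1,0,0,0.04,0]]'|tail -2
python3 -m jog '[[1,0,0,0.025,0],[1,0,0,0,0],[1,0,0,0,0],[1,0,0,0,0]]'|tail -2
python3 g.py .5857 -.2569 .105 -5.45
```

```text
finger_gap: 0.0548
grip_force: 64.3
finger_gap: 0.0552
grip_force: 64.3
finger_gap: 0.0553
grip_force: 64.4
finger_gap: 0.0553
grip_force: 64.1
clk 19.4 th -5.50 tcp [ 0.5849 -0.2567  0.1374] | turn -0.05 THEN tx -0.0001 ty 0.0009 tz 0.0324
```

```bash

python3 -m jog '[[1,0,0.0005,0.02,0],[1,0,0,0.012,0],[1,0,0,0,0],[1,0,0,0,0],[1,0,0,0,0]]'|grep -E "tcp|wrist"
python3 g.py .5857 -.2569 .0976 -5.45
```

```text
tcp_pos: [0.5864, -0.2573, 0.1071]
wrist_force: [0.4, 0.1, -1.5]
clk 19.9 th -5.54 tcp [ 0.5864 -0.2573  0.1071] | turn -0.09 THEN tx 0.0003 ty -0.0007 tz 0.0095
```

```bash

python3 -m jog '[[1,0.0003,-0.0007,0.005,0],[1,0,0,0.002,0],[1,0,0,0.002,0],[1,0,0,0,0],[1,0,0,0,0]]'|grep -E "tcp|wrist"
python3 -m jog '[[1,0,0,0.002,0],[1,0,0,0,0],[1,0,0,0,0]]'|grep -E "tcp|wrist"
python3 g.py .5857 -.2569 .0976 -5.45
```

```text
tcp_pos: [0.5849, -0.2566, 0.0975]
wrist_force: [-1.5, 2.2, 6.0]
tcp_pos: [0.5849, -0.2566, 0.0973]
wrist_force: [-4.9, 2.7, 16.1]
clk 20.5 th -5.58 tcp [ 0.5849 -0.2566  0.0973] | turn -0.13 THEN tx -0.0002 ty 0.0008 tz -0.0003
```

Black is home too, at .0973 with firm contact. Release and go for blue.

```bash

python3 -m jog '[[0.2,0,0,0,0],[-1,0,0,0,0],[-1,0,0,0,0],[-1,0,0,0,0],[-1,0,0,0,0]]'|grep -E "tcp|wrist"
python3 -m jog '[[-1,0,0,-0.02,0],[-1,0,0,-0.04,0],[-1,0,0,-0.04,0],[-1,0,0,-0.04,0],[-1,0.04,-0.01,0,0]]'|grep -E "tcp|wrist"
python3 -m jog '[[-1,0.04,-0.01,0,0],[-1,0.04,-0.01,0,0],[-1,0.04,-0.01,0,0],[-1,0.04,-0.01,0,0],[-1,0.04,-0.01,0,0]]'|grep -E "tcp|wrist"
python3 -m jog '[[-1,0.04,-0.01,0,0],[-1,0,0,0,0]]'|grep -E "tcp|wrist"
python3 - <<'E'
from m import *
from g import go
c=cam('top'); boxes(c); go(.4424,.3613,.1,5.3)
s=cam('side')
o=np.hstack([cv2.resize(c['img'][170:300,290:400],(440,520)),cv2.resize(s['img'][200:320,240:340],(360,520),interpolation=cv2.INTER_CUBIC)])
cv2.imwrite('pics/z6.png',o[:,:,::-1])
E
```

```text
tcp_pos: [0.5844, -0.2564, 0.0935]
wrist_force: [0.4, -0.9, -0.7]
tcp_pos: [0.5841, -0.2235, 0.2433]
wrist_force: [2.2, -0.4, 1.0]
tcp_pos: [0.5475, -0.01, 0.2335]
wrist_force: [0.8, 0.2, -1.2]
tcp_pos: [0.5401, 0.0355, 0.2338]
wrist_force: [0.1, -0.4, -0.2]
blue [131 226  28  19 497] [442.4 361.3] [55.2 83.2] 5.3 cent [442.  361.3]
orange [149 168  26  17 425] [632.4 334.8] [53.1 79.1] 7.5 cent [632.3 334.8]
black [125 167  11   7  30] [642.3 437. ] [19.7 31.9] 5.3 cent [645.4 436.8]
clk 22.0 th -5.23 tcp [0.5411 0.0327 0.2337] | turn -10.53 THEN tx 0.3363 ty -0.0679 tz 0.1337
```

View pics/z6.png

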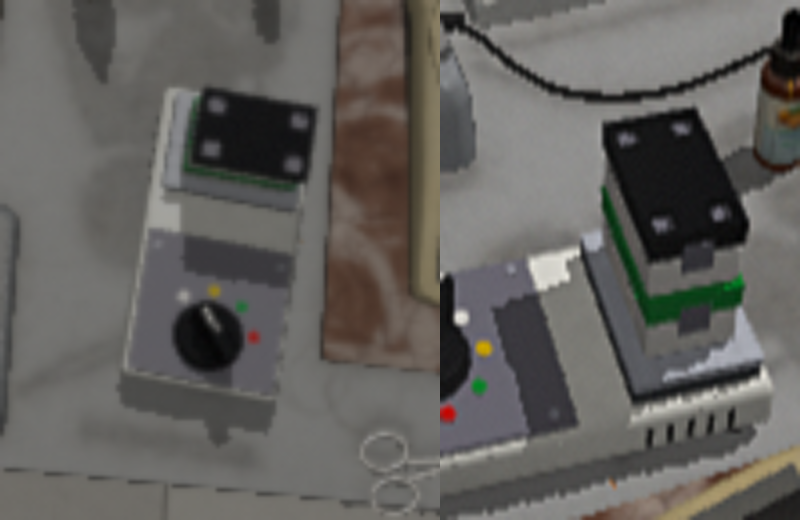

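Black sits squarely on green, the dial is still at white and blue is unmoved.

```bash

python3 -m jog '[[-1,0,0,0,-5.3],[-1,0,0,0,-5.2],[-1,0.0374,-0.0075,0,0],[-1,0.0374,-0.0075,0,0],[-1,0.0374,-0.0075,0,0]]'|tail -2
python3 -m jog '[[-1,0.0374,-0.0075,0,0],[-1,0.0374,-0.0075,0,0],[-1,0.0374,-0.0075,0,0],[-1,0.0374,-0.0075,0,0],[-1,0.0374,-0.0075,0,0]]'|tail -2
python3 -m jog '[[-1,0.0374,-0.0075,0,0],[-1,0,0,0.04,0],[-1,0,0,0.04,0],[-1,0,0,0.04,0],[-1,0,0,0,0]]'|tail -2
python3 -m jog '[[-1,0,0,0,0],[-1,0,0,0,0]]'|tail -2
python3 g.py .4424 .3613 .08 5.3
```

```text
finger_gap: 0.0852
grip_force: 0.0
finger_gap: 0.085
grip_force: 0.0
finger_gap: 0.0854
grip_force: 0.0
finger_gap: 0.0852
grip_force: 0.0
clk 23.5 th 4.82 tcp [0.4478 0.3584 0.1155] | turn -0.48 THEN tx 0.0034 ty -0.0051 tz 0.0355
```

```bash

python3 -m jog '[[-1,0.003,-0.005,0.035,-0.5],[-1,0,0,0.035,0],[-1,0,0,0,0],[-1,0,0,0,0],[-1,0,0,0,0]]'|tail -2
python3 g.py .4424 .3613 .02 5.3
```

```text
finger_gap: 0.0853
grip_force: 0.0
clk 23.9 th 5.38 tcp [0.443  0.3621 0.0469] | turn 0.08 THEN tx -0.0007 ty -0.0007 tz 0.0269
```

```bash

python3 -m jog '[[-1,-0.0007,0,0.015,0],[-1,0,0,0.01,0],[-1,0,0,0,0],[-1,0,0,0,0]]'|tail -2; python3 g.py .4424 .3613 .02 5.3
python3 -m jog '[[1,0,0,0,0],[1,0,0,0,0],[1,0,0,0,0],[1,0,0,0,0],[1,0,0,0,0]]' 60|tail -2
python3 g.py .4424 .3613 .02 5.3
python3 -m jog '[[1,0,0,-0.02,0],[1,0,0,-0.04,0],[1,0,0,-0.04,0],[1,0,0,-0.04,0],[1,0,0,-0.04,0]]'|tail -2
python3 -m jog '[[1,0,0,-0.04,5.4],[1,0,0,0,5.4],[1,0,0,0,0],[1,0,0,0,0]]'|tail -2
python3 g.py .5852 -.2567 .25 -5.45
```

```text
finger_gap: 0.0855
grip_force: 0.0
clk 24.2 th 5.40 tcp [0.4413 0.3607 0.0198] | turn 0.10 THEN tx 0.0005 ty 0.0012 tz -0.0002
finger_gap: 0.0557
grip_force: 62.5
clk 24.6 th 5.42 tcp [0.4417 0.361  0.0201] | turn 0.12 THEN tx 0.0002 ty 0.0007 tz 0.0001
finger_gap: 0.0553
grip_force: 63.6
finger_gap: 0.0554
grip_force: 63.7
clk 25.4 th -5.23 tcp [0.4405 0.3604 0.2385] | turn 0.22 THEN tx -0.6005 ty 0.2027 tz -0.0115
```

```bash

python3 -m jog '[[1,-0.0375,0.0127,-0.002,0.2],[1,-0.0375,0.0127,-0.002,0],[1,-0.0375,0.0127,0,0],[1,-0.0375,0.0127,0,0],[1,-0.0375,0.0127,0,0]]'|tail -2
python3 -m jog '[[1,-0.0375,0.0127,0,0],[1,-0.0375,0.0127,0,0],[1,-0.0375,0.0127,0,0],[1,-0.0375,0.0127,0,0],[1,-0.0375,0.0127,0,0]]'|tail -2
python3 -m jog '[[1,-0.0375,0.0127,0,0],[1,-0.0375,0.0127,0,0],[1,-0.0375,0.0127,0,0],[1,-0.0375,0.0127,0,0],[1,-0.0375,0.0127,0,0]]'|tail -2
python3 -m jog '[[1,-0.0375,0.0127,0,0],[1,0,0,0.03,0],[1,0,0,0.03,0],[1,0,0,0,0],[1,0,0,0,0]]'|tail -2
python3 -m jog '[[1,0,0,0,0],[1,0,0,0,0]]'|tail -2
python3 g.py .5852 -.2567 .144 -5.45
```

```text
finger_gap: 0.0552
grip_force: 63.6
finger_gap: 0.0555
grip_force: 63.6
finger_gap: 0.055
grip_force: 63.6
finger_gap: 0.0554
grip_force: 63.7
finger_gap: 0.0556
grip_force: 63.7
clk 27.2 th -5.50 tcp [ 0.5855 -0.2562  0.1844] | turn -0.05 THEN tx -0.0005 ty -0.0003 tz 0.0404
```

```bash

python3 -m jog '[[1,-0.0004,0,0.02,0],[1,0,0,0.015,0],[1,0,0,0.004,0],[1,0,0,0,0],[1,0,0,0,0]]'|grep -E "tcp|wrist"
python3 -m jog '[[1,0,0,0,0],[1,0,0,0,0]]'|grep -E "tcp|wrist"
python3 g.py .5852 -.2567 .1362 -5.45
```

```text
tcp_pos: [0.5854, -0.2568, 0.1453]
wrist_force: [0.2, 0.6, -1.0]
tcp_pos: [0.5855, -0.2571, 0.1453]
wrist_force: [-0.0, -0.2, -1.6]
clk 27.8 th -5.57 tcp [ 0.5855 -0.2571  0.1453] | turn -0.12 THEN tx 0.0004 ty -0.0004 tz 0.0091
```

```bash

python3 -m jog '[[1,0.0003,-0.0004,0.005,0],[1,0,0,0.002,0],[1,0,0,0.002,0],[1,0,0,0,0],[1,0,0,0,0]]'|grep -E "tcp|wrist"
python3 -m jog '[[1,0,0,0.002,0],[1,0,0,0,0],[1,0,0,0,0]]'|grep -E "tcp|wrist"
python3 g.py .5852 -.2567 .1362 -5.45
```

```text
tcp_pos: [0.5845, -0.2565, 0.1361]
wrist_force: [0.0, 1.6, 6.4]
tcp_pos: [0.5847, -0.2566, 0.1359]
wrist_force: [-4.6, 2.5, 14.8]
clk 28.5 th -5.58 tcp [ 0.5847 -0.2566  0.1359] | turn -0.13 THEN tx -0.0000 ty 0.0005 tz -0.0003
```

Blue is home. Release, back out, then orange. I'll also check the balance's left edge.

```bash

python3 -m jog '[[0.2,0,0,0,0],[-1,0,0,0,0],[-1,0,0,0,0],[-1,0,0,0,0],[-1,0,0,0,0]]'|grep -E "tcp|wrist"
python3 -m jog '[[-1,0,0,-0.02,0],[-1,0,0,-0.04,0],[-1,0,0,-0.04,0],[-1,0,0,-0.01,0],[-1,0.04,-0.01,0,0]]'|grep -E "tcp|wrist"
python3 -m jog '[[-1,0.04,-0.01,0,0],[-1,0.04,-0.01,0,0],[-1,0.04,-0.01,0,0],[-1,0.04,-0.01,0,0],[-1,0.04,-0.01,0,0]]'|grep -E "tcp|wrist"
python3 -m jog '[[-1,0.04,-0.01,0,0],[-1,0,0,0,0]]'|grep -E "tcp|wrist"
python3 - <<'E'
from m import *
from g import go
c=cam('top'); boxes(c); go(.48,.3348,.25,7.5)
print('balance front-left',onz(c,192,202,.05),'tall left',onz(c,187,152,.322),onz(c,191,62,.322), 'tall right',onz(c,265,178,.322))
s=cam('side')
o=np.hstack([cv2.resize(c['img'][50:270,120:290],(410,520)),cv2.resize(s['img'][190:320,230:340],(380,520),interpolation=cv2.INTER_CUBIC)])
cv2.imwrite('pics/z7.png',o[:,:,::-1])
E
```

```text
tcp_pos: [0.5843, -0.2564, 0.1324]
wrist_force: [0.4, 0.9, -0.4]
tcp_pos: [0.5815, -0.2222, 0.2464]
wrist_force: [0.8, 0.5, -1.0]
tcp_pos: [0.5474, -0.0101, 0.2425]
wrist_force: [0.9, 1.2, -0.2]
tcp_pos: [0.5401, 0.0354, 0.2428]
wrist_force: [-0.7, -0.6, -0.9]
orange [149 179  26  17 431] [596.8 329.8] [51.5 80.4] 5.3 cent [596.8 329.7]
black [125 165  12  25 157] [619.3 431.3] [78.4 34.8] 8.9 cent [621.5 431.1]
clk 29.9 th -5.23 tcp [0.5411 0.0327 0.2428] | turn -12.73 THEN tx 0.3075 ty -0.0211 tz -0.0072
balance front-left [0.5566377 0.2275054 0.05     ] tall left [0.63309974 0.21292892 0.322     ] [0.88138864 0.23335889 0.322     ] tall right [0.58381329 0.01122504 0.322     ]
```

View pics/z7.png

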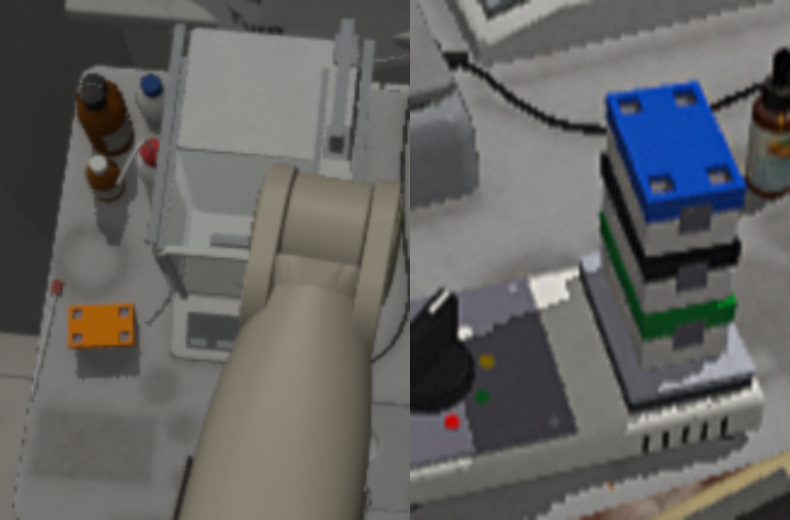

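The tower of three is neat. Orange has been knocked and now sits at about (.597,.330). I'll re-measure it with a looser mask.

```bash
python3 - <<'E'
from m import *
from g import go
c=cam('top')
m=cv2.inRange(cv2.cvtColor(c['img'],cv2.COLOR_RGB2HSV),(5,120,80),(25,255,255)); m[:, :140]=0;m[:,190:]=0;m[:160]=0;m[215:]=0
m=cv2.morphologyEx(m,3,np.ones((5,5)))
ct=max(cv2.findContours(m,0,1)[0],key=cv2.contourArea)
r=cv2.minAreaRect(np.array([onz(c,u,v,.043)[:2]*1000 for u,v in ct[:,0]],np.float32));print(r)
go(.5,.33,.25,r[2] if r[1][0]<r[1][1] else r[2]-90)
E
```

```text
((596.0465087890625, 329.7530822753906), (58.4926872253418, 84.91461944580078), 7.4819512367248535)
clk 30.0 th -5.49 tcp [0.542  0.0295 0.2427] | turn -12.97 THEN tx 0.3034 ty -0.0026 tz -0.0073
```

```bash

python3 -m jog '[[-1,0,0,0,-6.1],[-1,0,0,0,-6.1],[-1,0.038,0,0,0],[-1,0.038,0,0,0],[-1,0.038,0,0,0]]'|tail -2
python3 -m jog '[[-1,0.038,0,0,0],[-1,0.038,0,0,0],[-1,0.038,0,0,0],[-1,0.038,0,0,0],[-1,0.036,0,0,0]]'|tail -2
python3 -m jog '[[-1,0,0.032,0,0],[-1,0,0.032,0.03,0],[-1,0,0.032,0.03,0],[-1,0,0,0.04,0],[-1,0,0,0,0]]'|tail -4
python3 -m jog '[[-1,0,0,0,0],[-1,0,0,0,0]]'|grep -E "tcp|wrist"
python3 g.py .5963 .3298 .08 6.7
```

```text
finger_gap: 0.0853
grip_force: 0.0
finger_gap: 0.0851
grip_force: 0.0
orientation: [-0.003, 0.666, 0.745, -0.007]
wrist_force: [-2.8, -1.8, -1.8]
finger_gap: 0.0854
grip_force: 0.0
tcp_pos: [0.6003, 0.3387, 0.1471]
wrist_force: [1.0, -0.8, 0.8]
clk 31.4 th 6.52 tcp [0.6003 0.3387 0.1471] | turn -0.18 THEN tx -0.0084 ty -0.0051 tz 0.0671
```

```bash

python3 -m jog '[[-1,-0.0075,-0.004,0.03,-0.2],[-1,0,0,0.035,0],[-1,0,0,0.035,0],[-1,0,0,0,0],[-1,0,0,0,0]]'|grep wrist
python3 -m jog '[[-1,0,0,0,0],[-1,0,0,0,0]]'|grep wrist
python3 g.py .5963 .3298 .02 6.7
```

```text
wrist_force: [-0.2, -0.3, 0.1]
wrist_force: [-0.5, 0.2, 0.5]
clk 32.0 th 6.81 tcp [0.5989 0.3329 0.0503] | turn 0.11 THEN tx -0.0028 ty -0.0029 tz 0.0303
```

```bash

python3 -m jog '[[-1,-0.0025,-0.002,0.02,0],[-1,0,0,0.009,0],[-1,0,0,0,0],[-1,0,0,0,0]]'|grep wrist
python3 g.py .5963 .3298 .02 6.7
```

```text
wrist_force: [-0.4, -0.3, 0.2]
clk 32.4 th 6.82 tcp [0.5946 0.3292 0.0175] | turn 0.12 THEN tx 0.0004 ty 0.0018 tz -0.0025
```

```bash

python3 -m jog '[[-1,0,0.001,-0.0025,0],[-1,0,0,0,0],[1,0,0,0,0],[1,0,0,0,0],[1,0,0,0,0]]' 60|tail -2
python3 -m jog '[[1,0,0,0,0],[1,0,0,0,0],[1,0,0,0,0]]'|tail -2
python3 g.py .5963 .3298 .02 6.7
python3 -m jog '[[1,0,0,-0.02,0],[1,0,0,-0.04,0],[1,0,0,-0.04,0],[1,0,0,-0.04,0],[1,0,0,-0.04,0]]'|grep -E "wrist|gap"
python3 -m jog '[[1,0,-0.03,-0.02,0],[1,0,-0.04,-0.015,0],[1,0,-0.035,-0.01,0],[1,0,-0.03,0,0],[1,0,0,0,6.1]]'|grep -E "wrist|gap"
python3 -m jog '[[1,0,0,0,6.1],[1,0,0,0,0],[1,0,0,0,0]]'|grep -E "wrist|gap"
python3 g.py .585 -.2567 .25 -5.5
```

```text
finger_gap: 0.0552
grip_force: 63.3
finger_gap: 0.0555
grip_force: 63.7
clk 33.0 th 6.82 tcp [0.5961 0.3295 0.0201] | turn 0.12 THEN tx 0.0003 ty 0.0002 tz 0.0001
wrist_force: [-0.9, 0.1, -1.5]
finger_gap: 0.0555
wrist_force: [0.0, -0.8, -1.6]
finger_gap: 0.0551
wrist_force: [0.7, 0.7, -1.1]
finger_gap: 0.0553
clk 34.1 th -5.21 tcp [0.4622 0.3132 0.2435] | turn 0.29 THEN tx -0.5555 ty 0.1769 tz -0.0065
```

```bash

python3 -m jog '[[1,-0.037,0.0118,-0.003,0.2],[1,-0.037,0.0118,-0.003,0],[1,-0.037,0.0118,0,0],[1,-0.037,0.0118,0,0],[1,-0.037,0.0118,0,0]]'|tail -2
python3 -m jog '[[1,-0.037,0.0118,0,0],[1,-0.037,0.0118,0,0],[1,-0.037,0.0118,0,0],[1,-0.037,0.0118,0,0],[1,-0.037,0.0118,0,0]]'|tail -2
python3 -m jog '[[1,-0.037,0.0118,0,0],[1,-0.037,0.0118,0,0],[1,-0.037,0.0118,0,0],[1,-0.037,0.0118,0,0],[1,-0.037,0.0118,0,0]]'|tail -2
python3 -m jog '[[1,0,0,0.02,0],[1,0,0,0.015,0],[1,0,0,0,0],[1,0,0,0,0],[1,0,0,0,0]]'|tail -2
python3 g.py .585 -.2567 .182 -5.5
```

```text
finger_gap: 0.0552
grip_force: 64.2
finger_gap: 0.0553
grip_force: 64.2
finger_gap: 0.0553
grip_force: 64.2
finger_gap: 0.0548
grip_force: 64.1
clk 35.8 th -5.51 tcp [ 0.5849 -0.2562  0.2153] | turn -0.01 THEN tx -0.0005 ty 0.0001 tz 0.0333
```

```bash

python3 -m jog '[[1,-0.0004,0,0.015,0],[1,0,0,0.013,0],[1,0,0,0.004,0],[1,0,0,0,0],[1,0,0,0,0]]'|grep -E "tcp|wrist"
python3 -m jog '[[1,0,0,0,0],[1,0,0,0,0]]'|grep -E "tcp|wrist"
python3 g.py .585 -.2567 .1742 -5.5
```

```text
tcp_pos: [0.5851, -0.2564, 0.184]
wrist_force: [-0.3, 0.1, -1.3]
tcp_pos: [0.5853, -0.2568, 0.1842]
wrist_force: [0.0, -0.5, -1.7]
clk 36.4 th -5.56 tcp [ 0.5853 -0.2568  0.1842] | turn -0.06 THEN tx 0.0001 ty -0.0003 tz 0.0100
```

```bash

python3 -m jog '[[1,0.0001,-0.0003,0.005,0],[1,0,0,0.003,0],[1,0,0,0.002,0],[1,0,0,0,0],[1,0,0,0,0]]'|grep -E "tcp|wrist"
python3 -m jog '[[1,0,0,0.002,0],[1,0,0,0,0],[1,0,0,0,0]]'|grep -E "tcp|wrist"
python3 g.py .585 -.2567 .1742 -5.5
```

```text
tcp_pos: [0.5846, -0.2566, 0.174]
wrist_force: [-0.3, -0.1, 4.5]
tcp_pos: [0.5848, -0.2567, 0.1738]
wrist_force: [-3.1, 1.7, 13.9]
clk 37.0 th -5.58 tcp [ 0.5848 -0.2567  0.1738] | turn -0.08 THEN tx 0.0000 ty 0.0002 tz -0.0004
```

Orange is home. Release, rise, back off toward the dial and turn to the bar's angle.

```bash

python3 -m jog '[[0.2,0,0,0,0],[-1,0,0,0,0],[-1,0,0,0,0],[-1,0,0,0,0],[-1,0,0,0,0]]'|grep -E "tcp|wrist"
python3 -m jog '[[-1,0,0,-0.02,0],[-1,0,0,-0.03,0],[-1,0,0,-0.03,0],[-1,0,0,0,0],[-1,0,-0.035,0,0]]'|grep -E "tcp|wrist"
python3 -m jog '[[-1,0,-0.035,0,0],[-1,0,-0.035,0,0],[-1,0,-0.035,0,0],[-1,0,0,0,-7],[-1,0,0,0,-7]]'|grep -E "tcp|wrist"
python3 -m jog '[[-1,0,0,0,-7],[-1,0,0,0,-7],[-1,0,0,0,-7],[-1,0,0,0,-7],[-1,0,0,0,-7]]'|tail -1
python3 -m jog '[[-1,0,0,0,-7],[-1,0,0,0,-7],[-1,0,0,0,-7],[-1,0,0,0,-7],[-1,0,0,0,-7]]'|tail -1
python3 -m jog '[[-1,0,0,0,-7],[-1,0,0,0,-7],[-1,0,0,0,-7],[-1,0,0,0,-7],[-1,0,0,0,-7]]'|tail -1
python3 -m jog '[[-1,0,0,0,-4],[-1,0,0,0,0],[-1,0,0,0,0]]'|grep -E "tcp|wrist"
python3 g.py .4424 -.2445 .1 124.55
python3 - <<'E'
from h import *
c=cam('top');s=cam('side')
o=np.hstack([cv2.resize(c['img'][140:290,280:400],(410,520)),cv2.resize(s['img'][170:320,200:340],(380,520),interpolation=cv2.INTER_CUBIC)])
cv2.imwrite('pics/z8.png',o[:,:,::-1])
E
```

```text
tcp_pos: [0.5843, -0.2565, 0.1704]
wrist_force: [-0.0, 0.7, -0.0]
tcp_pos: [0.5546, -0.2549, 0.2507]
wrist_force: [-0.5, -1.0, 0.3]
tcp_pos: [0.4429, -0.2423, 0.2507]
wrist_force: [0.8, -0.0, -0.1]
grip_force: 0.0
grip_force: 0.0
grip_force: 0.0
tcp_pos: [0.445, -0.2429, 0.2506]
wrist_force: [0.1, 1.1, -0.3]
clk 39.8 th 117.29 tcp [ 0.445  -0.2429  0.2506] | turn -7.26 THEN tx 0.0031 ty 0.0002 tz 0.1506
```

View pics/z8.png

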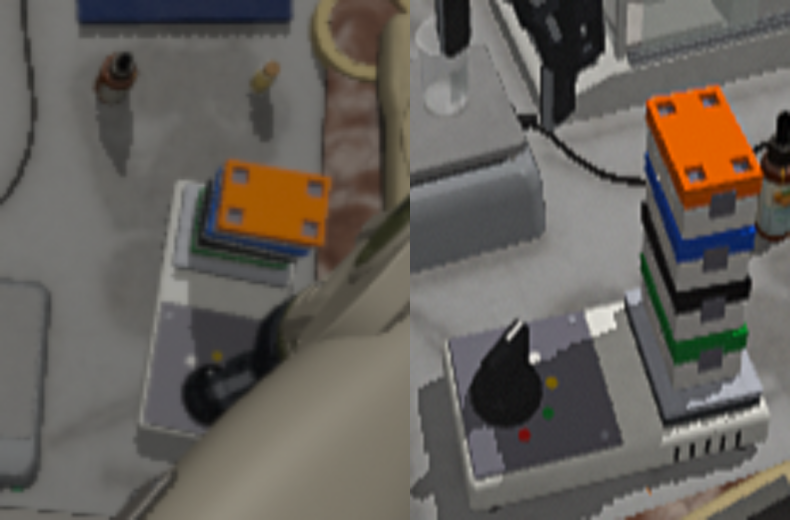

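The four-box tower stands neatly and the bystanders are upright. Now I'll grip the dial.

```bash

python3 -m jog '[[-1,0,0,0,-7.1],[-1,0.003,0,0.03,0],[-1,0,0,0.04,0],[-1,0,0,0.04,0],[-1,0,0,0.03,0]]'|tail -1
python3 -m jog '[[-1,0,0,0.015,0],[-1,0,0,0,0],[-1,0,0,0,0],[-1,0,0,0,0]]'|grep -E "tcp|wrist"
python3 g.py .4424 -.2445 .06 124.55
```

```text
grip_force: 0.0
tcp_pos: [0.4435, -0.2453, 0.0972]
wrist_force: [-0.3, 0.0, -0.3]
clk 40.6 th 124.49 tcp [ 0.4435 -0.2453  0.0972] | turn -0.06 THEN tx 0.0005 ty 0.0012 tz 0.0372
```

```bash

python3 -m jog '[[-1,0.0005,0.0005,0.02,0],[-1,0,0,0.016,0],[-1,0,0,0,0],[-1,0,0,0,0]]'|grep -E "tcp|wrist"
python3 -m jog '[[1,0,0,0,0],[1,0,0,0,0],[1,0,0,0,0],[1,0,0,0,0],[1,0,0,0,0]]' 20|tail -2
python3 -m jog '[[1,0,0,0,0],[1,0,0,0,0],[1,0,0,0,0],[1,0,0,0,0]]' 40
python3 g.py .4424 -.2445 .06 124.55
```

```text
tcp_pos: [0.4424, -0.2448, 0.061]
wrist_force: [0.7, 0.3, 0.2]
finger_gap: 0.0258
grip_force: 0.0
clock: 41.72
tcp_pos: [0.4421, -0.2447, 0.0603]
orientation: [0.0, -0.297, 0.955, -0.0]
wrist_force: [-0.3, 0.3, 4.0]
finger_gap: 0.0126
grip_force: 40.6
clk 41.7 th 124.51 tcp [ 0.4421 -0.2447  0.0603] | turn -0.04 THEN tx -0.0003 ty 0.0000 tz 0.0003
```

Turn +80° to green.

```bash

python3 -m jog '[[1,0,0,0,7],[1,0,0,0,7],[1,0,0,0,7],[1,0,0,0,7],[1,0,0,0,7]]'|grep wrist
python3 -m jog '[[1,0,0,0,7],[1,0,0,0,7],[1,0,0,0,7],[1,0,0,0,7],[1,0,0,0,7]]'|grep wrist
python3 -m jog '[[1,0,0,0,7],[1,0,0,0,3],[1,0,0,0,0],[1,0,0,0,0],[1,0,0,0,0]]'|grep -E "tcp|wrist|gap"
python3 g.py .4424 -.2445 .06 44.55
python3 -m jog '[[-1,0,0,0,0],[-1,0,0,0,0],[-1,0,0,0,0],[-1,0,0,0,0],[-1,0,0,0,0]]'|grep wrist
python3 -m jog '[[-1,0,0,-0.02,0],[-1,0,0,-0.03,0],[-1,0,0,-0.04,0],[-1,0,0,-0.04,0],[-1,0,0,-0.04,0]]'|grep wrist
python3 g.py .43 0.0 .25
```

```text
wrist_force: [-1.5, 0.7, 5.7]
wrist_force: [-0.3, 1.7, 4.7]
tcp_pos: [0.4422, -0.2443, 0.0603]
wrist_force: [-0.2, 0.8, 5.0]
finger_gap: 0.0125
clk 43.0 th 44.52 tcp [ 0.4422 -0.2443  0.0603] | turn -0.03 THEN tx -0.0003 ty -0.0000 tz 0.0003
wrist_force: [-0.3, -0.5, 1.4]
wrist_force: [1.0, -0.1, -0.3]
clk 43.8 th 44.51 tcp [ 0.4414 -0.2441  0.2314] | turn -0.00 THEN tx 0.1821 ty 0.1630 tz -0.0186
```

```bash

python3 -m jog '[[-1,0.025,0.023,-0.01,0],[-1,0.026,0.023,-0.01,0],[-1,0.026,0.023,0,0],[-1,0.026,0.023,0,0],[-1,0.026,0.023,0,0]]'|tail -1
python3 -m jog '[[-1,0.026,0.023,0,0],[-1,0.026,0.023,0,0],[-1,0,0,0,0],[-1,0,0,0,0],[-1,0,0,0,0]]'|grep -E "tcp|wrist"
python3 - <<'E'
from h import *
c=cam('top');s=cam('side')
o=np.hstack([cv2.resize(c['img'][140:290,280:400],(410,520)),cv2.resize(s['img'][170:320,200:340],(380,520),interpolation=cv2.INTER_CUBIC)])
cv2.imwrite('pics/z9.png',o[:,:,::-1])
E
```

```text
grip_force: 0.0
tcp_pos: [0.4299, -0.0026, 0.2499]
wrist_force: [-0.5, 0.0, 0.2]
```

View pics/z9.png

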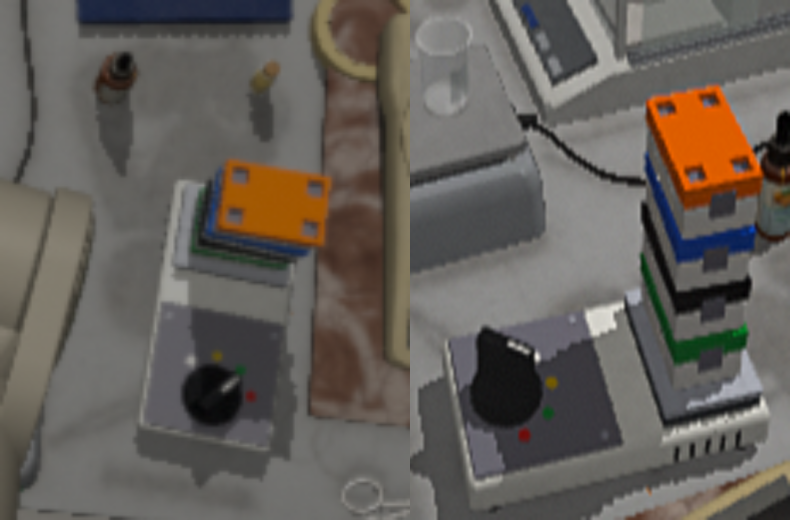

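The pointer at (235,380) aims at the green dot at (240,370). The tower is intact, the bystanders are standing and the robot is clear, so I'll hand in.

```bash
python3 -c "
from workcell import env
print(env.hand_in())"
```

```text
the job is handed in; nothing more can be done
None
```

I handed the job in at about 45 s on the robot's clock: dial turned to white, all four boxes stacked on the tray (green, black, blue, orange from the bottom) with each one seated at its expected height, dial then turned to green, and the dropper bottle and vial standing where they were; the hand-in gave no verdict.

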